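# Lock the slicer's collar with its index pin

## Task

Lock the rotary slicer for cleaning: take the steel locking pin out of its wooden rest, stand it in the guide hole of the slicer's bridge, and turn the collar by its black knob until a hole in it comes under the pin and the pin drops in. Stop turning there, then press the pin fully home, so that the underside of its head is flush on the bridge, and let go. Be gentle, never forcing or ramming the pin against the slicer, and leave the mug, the pepper mill and the garlic where they are.

Things in the scene. Friction and masses are not known exactly. Their poses are not given: they have to be found in the camera images.
- station: Rotary slicer, fixed to the worktop: aluminium foot (156 mm round, with a tongue to its -y side), a horizontal steel disc (the collar, 164 mm) that turns about the vertical axis through this origin, and a bridge, 36 mm wide, standing on the tongue and reaching over the disc's rim. Origin: on the worktop, on the collar's axis, z up; bridge and guide hole lie to -y of it.
- collar_top (a point): Centre of the collar's top face, 34 mm above the worktop; it is 12 mm thick. Four through holes, 14 mm wide, a quarter turn apart on a circle of 66 mm radius, which runs under the guide. It turns freely either way (friction about 0.06 N m). Its angle is not measured (these axes are the slicer's and do not turn); at the start no hole is under the guide.
- seat_start (a point): Fixed point under guide and collar, 21 mm above the worktop, where the top of a stiff sliding seat lies at the start, hidden in a boss. A pin that has dropped through a collar hole stops on it, its head still 9 mm short of home; a push of about 6 N then drives pin and seat down the rest of the way, and they stay down.
- knob (a point): Centre of the collar's knob, on the collar's axis 139 mm above the worktop: a round upright black grip, 36 mm in diameter and 34 mm high (17 mm above and below this point), on a 16 mm spindle. It turns with the collar; this point's axes do not turn, they are those of the slicer.
- guide (a point): Mouth of the guide hole in the bridge: the centre of the hole, on the bridge's top face, 70 mm above the worktop. The hole is 13.5 mm wide, vertical, and goes through the 28 mm thick bridge; the collar's top lies 36 mm below this mouth. A pin held straight in it stands by itself on the collar with its head 22 mm above the bridge.
- pin_head (a point): Centre of the locking pin's round head, where it is gripped: 26 mm in diameter, 28 mm high (86 mm long in all, 90 g give or take 30 %). z points up the pin, from tip to head. At the start it stands loosely in its rest, with this point about 82 mm above the worktop; lift it by 35 mm to free it.
- pin_shoulder (a point): Underside of the pin's head, on the pin's axis, 14 mm below the head's centre. Pin home: this point lies at the guide mouth.
- pin_tip (a point): Tip of the pin's 12 mm shank, with a 2 mm chamfer, 58 mm below the underside of its head (72 mm below the head's centre).
- pin_rest: Wooden rest of the pin, a fixed block 64 x 64 x 40 mm with a 15 mm hole, 30 mm deep, in the middle of its top. Origin: centre of its underside.
- mug: Mug, 81 mm wide and 101 mm high, loose: a bystander. Origin: under its middle, handle included.
- pepper_mill: Dark wooden pepper mill, 58 mm wide and 170 mm high, loose: a bystander. Origin: centre of its underside.
- garlic: Garlic bulb, 53 mm wide and 52 mm high, loose: a bystander. Origin: centre of its underside.

How it is judged (in metres and radians):
On the way:
1. the pin's tip has dropped through the guide into a hole of the collar, at least 5 mm deep (z of pin_tip in the frame of guide below -0.041 m and horizontal distance between pin_tip and guide below 0.005 m), for 0.1 s.
At the end, for the whole second after the job is handed in: The pin stands upright (within 0.08 rad) in the guide hole and through a hole of the collar, the underside of its head within 2.5 mm of the bridge's top and within 3 mm of the hole's centre, at rest and released (z of pin_shoulder in the frame of guide between -0.003 and 0.0025 m and horizontal distance between pin_shoulder and guide below 0.003 m and angle between pin_tip's own z axis and vertical below 0.08 rad and linear speed of pin below 0.02 m/s); the robot touches nothing.
It fails at once if the pin is forced: it bears on the slicer (bridge, collar or seat) with more than 40 N (contact force between pin and station above 40 N).
It fails at once if the mug, the pepper mill or the garlic is moved by more than 30 mm (distance of any of mug, pepper_mill, garlic from where it was at the start of the episode above 0.03 m).
It also fails if it takes over 72 s, if anything falls off the work surface, if the arm or the gripper's body presses on something with over 40 N, if the wrist force passes 120 N, or if a joint passes its speed limit or range.

## Robot

A 6-joint arm with a two-finger parallel gripper is mounted at the origin on a cart in front of the work surface, level with it; the furniture and walls round the work are solid. World frame = base frame: x ahead of the robot, y to its left, z up, the work surface at z = 0. Lengths are in mm, angles in rad, forces in N, time in s.
With the tool pointing down it reaches from about 325 to 900 mm from the base axis. Payload 6.1 kg.
Tool frame: the origin (TCP) lies at the very end of the fingers, on their centre line; the grasp point (between the pads) lies 19 mm behind it; y points along the fingers, x is the direction in which the jaws open and shut, and the axes are right-handed (so a half turn about y gives the same grasp; the last joint's range is limited). The gripper opens to 85 mm and grips with 20 to 120 N. Pads are 22 mm wide; open, the fingers measure 114 mm over their backs; the gripper's body (76 mm by 85 mm) begins 54 mm behind the grasp point. The pads swing forward as they close: fully open they stand 13 mm farther back than shut.
Start: joints at [1.118, 0.22, 1.526, -0, 1.395, -0.126], TCP at [200.632, 591.914, 231.3] pointing down, gripper open.
Joint ranges: [-2.98, 2.98], [-0.91, 2.08], [0.09, 2.57], [-1.24, 4.39], [0.2, 2.65], [-2.68, 2.68]. Speed limits (rad/s): [2.57, 2.57, 3.01, 3.14, 3.14, 3.14].

## Interface

Orientations are given as a unit quaternion [w, x, y, z].
In Python, from plant import arm gives the robot as it stands.
- The arm moves only by the shell command python3 -m pendant 'ROWS' [OPENING] [FORCE]. ROWS is JSON, a list that holds one entry, the list of rows, each a list of 4 numbers: the shift along the world's x, y, z in mm, then the turn about the world's z in rad. In form: [[[tx, ty, tz, yaw], ...]]. A call has 1 to 8 rows; each row is the pose to reach, as a shift and turn from the pose measured when the call began; what a row does not reach only later rows make up. A row lasts 1/10 s, in which the tool goes at most 50 mm and 8.59 degrees, less where a joint would pass 70% of its speed; a pose out of reach is approached as far as the arm can. A call with a gripper value outside its range is refused whole. OPENING is the opening, from 0 (shut) to 1 (fully open), set as the call begins (- or left out, the last holds). The fingers move at their own pace and stop on an object; FORCE is the grip in N (left out, the last holds). Time passes only in rows, so rows that repeat a pose let the fingers close. It gives the time, the measured TCP pose, the force and the opening at its end, in the units of the state.
- arm.get_obs(): the state, without advancing time (a new reading comes with each control period).
- arm.get_image(name): name is "scene" or "top" or "wrist"; returns (picture, depth): 400x640x3 uint8, blue, green, red; 400x640 float32, mm along the optical axis (not along the pixel's ray), 0 where there is no reading.
- arm.camera_model(name): a dict with "intrinsics" (3x3 intrinsics, pixels), "dist_coeffs" ([k1, k2, p1, p2, k3] as OpenCV has them; the pictures are not rectified), "cam_to_world" (4x4, takes a point from camera to world coordinates). Camera axes: x right, y up, looking along -z (the intrinsics and any distortion apply to the point x, -y, -z); pixel columns grow to the right and rows downward; lengths in mm; the calibration is good to about 2 mm. A picture is of the moment at which its call begins: read the wrist's pose just before it. camera_model takes no time and is no camera call; for the wrist camera it gives the pose at the moment of the call.
- arm.job_done(): hands the job in, once; it reports no verdict.
The state is a dict: "time_s": time; "qpos": joint angles; "qvel": joint speeds; "joint_torque": joint torques, N m; "tcp_pos": TCP position; "tcp_rot": TCP orientation; "force": force on the tool from outside, world axes, zero at the start; "ft_torque": the same for the moment, N m; "width": opening from 0.0 (shut) to 1.0 (fully open).
Only numpy, scipy, OpenCV 4.12 (cv2) and the standard library are available. Lean on these libraries where they do the work, as an engineer would, in place of code of your own. Each camera call takes 0.05 s, during which the arm holds its last target.

## Working session

There is one attempt and no reset: what is moved stays moved. The work goes in short steps, Python scripts to look and compute and a shell command to move; the robot and the scene stay as the last step left them, time stands still between calls to the robot, and variables do not carry over. Pictures are saved under pics/ and viewed, and the job is handed in when it is done.

```bash
ls; mkdir -p pics; cat > h.py <<'E'
import numpy as np, cv2
from plant import arm
def snap(n,tag):
    m=arm.camera_model(n); im,d=arm.get_image(n)
    cv2.imwrite(f'pics/{tag}.png',im); np.savez(f'pics/{tag}.npz',im=im,d=d,K=m['intrinsics'],D=m['dist_coeffs'],T=m['cam_to_world'])
    return im,d,m
def load(tag):
    z=np.load(f'pics/{tag}.npz'); return z['im'],z['d'],dict(intrinsics=z['K'],dist_coeffs=z['D'],cam_to_world=z['T'])
def ray(m,uv):
    K=np.array(m['intrinsics'],float);D=np.array(m['dist_coeffs'],float);T=np.array(m['cam_to_world'],float)
    p=cv2.undistortPoints(np.array(uv,float).reshape(-1,1,2),K,D).reshape(-1,2)
    v=np.c_[p[:,0],-p[:,1],-np.ones(len(p))]
    return T[:3,3],v@T[:3,:3].T,v
def onz(m,uv,z):
    o,r,_=ray(m,uv); s=(z-o[2])/r[:,2]; return o+r*s[:,None]
def dep(m,uv,d):
    o,r,_=ray(m,uv); uvi=np.round(np.array(uv).reshape(-1,2)).astype(int); return o+r*d[uvi[:,1],uvi[:,0]][:,None]
def proj(m,P):
    T=np.array(m['cam_to_world'],float);p=(np.array(P,float).reshape(-1,3)-T[:3,3])@T[:3,:3]
    p=p*[1,-1,-1]
    return cv2.projectPoints(p,np.zeros(3),np.zeros(3),np.array(m['intrinsics'],float),np.array(m['dist_coeffs'],float))[0].reshape(-1,2)
E
python3 - <<'E'
from h import *
print({k:np.round(v,3) if not isinstance(v,str) else v for k,v in arm.get_obs().items()})
for n in['scene','top','wrist']:
    im,d,m=snap(n,n+'0'); print(n,np.round(m['cam_to_world'],3).tolist(),np.round(m['intrinsics'],1).tolist(),m['dist_coeffs'])
E
```

```text
pics
{'time_s': np.float64(0.0), 'qpos': array([ 1.118,  0.221,  1.528,  0.   ,  1.395, -0.126]), 'qvel': array([ 0.002, -0.001, -0.   ,  0.002, -0.001, -0.001]), 'joint_torque': array([ 1.0000e-03, -4.9689e+01, -3.8940e+01, -0.0000e+00,  1.1000e-02,
       -0.0000e+00]), 'tcp_pos': array([200.35 , 591.377, 230.183]), 'tcp_rot': array([-0.574,  0.575,  0.411, -0.413]), 'force': array([0.18 , 0.42 , 0.393]), 'ft_torque': array([-0.02 , -0.032,  0.063]), 'width': np.float64(0.998)}
scene [[0.606, 0.567, -0.558, 77.558], [-0.796, 0.414, -0.443, -388.791], [-0.021, 0.712, 0.702, 724.921], [0.0, 0.0, 0.0, 1.0]] [[376.7, 0.0, 322.9], [0.0, 376.7, 200.7], [0.0, 0.0, 1.0]] [-0.01989619  0.          0.          0.          0.        ]
top [[-0.019, 0.994, -0.11, 460.421], [-1.0, -0.016, 0.026, 34.272], [0.025, 0.111, 0.994, 1063.32], [0.0, 0.0, 0.0, 1.0]] [[394.4, 0.0, 320.3], [0.0, 394.4, 199.7], [0.0, 0.0, 1.0]] [-0.02898076  0.          0.          0.          0.        ]
wrist [[0.321, -0.911, -0.26, 134.508], [0.947, 0.308, 0.09, 612.827], [-0.002, -0.276, 0.961, 373.043], [0.0, 0.0, 0.0, 1.0]] [[295.2, 0.0, 326.4], [0.0, 295.2, 194.6], [0.0, 0.0, 1.0]] [-0.02791438  0.          0.          0.          0.        ]
```

View pics/scene0.png

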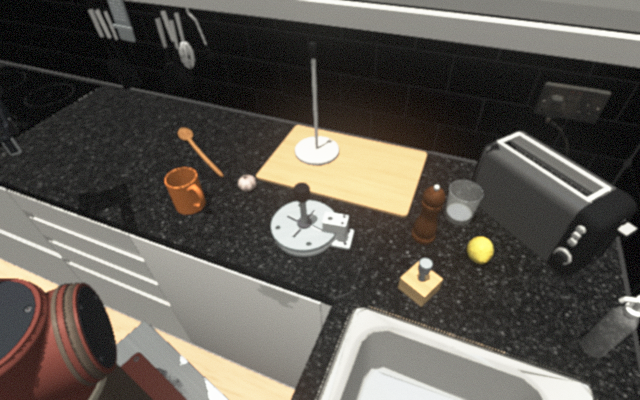

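View pics/top0.png

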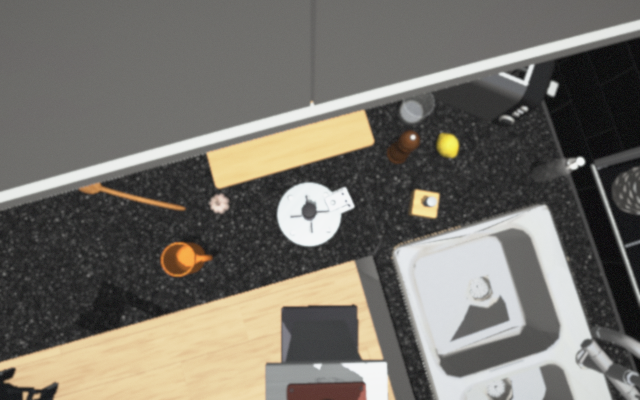

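View pics/wrist0.png

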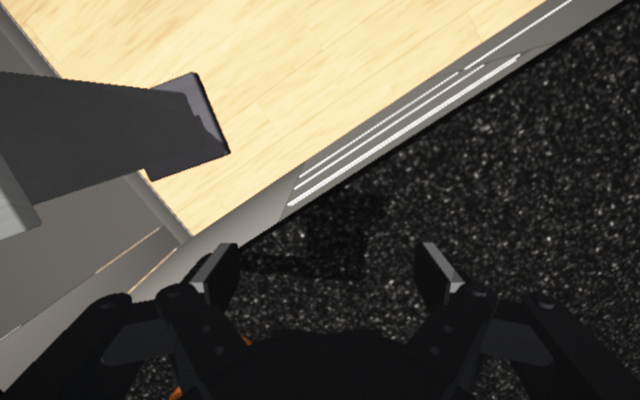

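The scene view shows the slicer at about (305,225), its bridge at (338,225) and the pin in its rest at (422,280). The mug is at (185,190), the garlic at (247,183) and the pepper mill at (430,212). In the top view the slicer is at (309,213), the bridge at (341,200) and the pin at (429,201). Next I'll enlarge both views and measure.

```bash
python3 - <<'E'
from h import *
im,d,m=load('top0')
a=cv2.resize(im[150:260,250:450],(800,440),interpolation=cv2.INTER_CUBIC); cv2.imwrite('pics/top0c.png',a)
im2,d2,m2=load('scene0')
a=cv2.resize(im2[170:310,250:450],(800,560),interpolation=cv2.INTER_CUBIC); cv2.imwrite('pics/scene0c.png',a)
for t,uv in [('knob',(309,210)),('bridge',(345,202)),('pin',(429,201)),('rest',(418,208)),('mill',(409,140)),('garlic',(219,203)),('mug',(180,259)),('cab',(300,100)),('table',(380,230))]:
    print(t,np.round(dep(m,[uv],d),0))
E
```

```text
knob [[538.  37. 154.]]
bridge [[563. -54.  74.]]
pin [[ 561. -264.   91.]]
rest [[ 548. -249.   40.]]
mill [[ 699. -202.  161.]]
garlic [[569. 270.  44.]]
mug [[426. 380.   6.]]
cab [[641.  45. 582.]]
table [[ 493. -153.    2.]]
```

View pics/top0c.png

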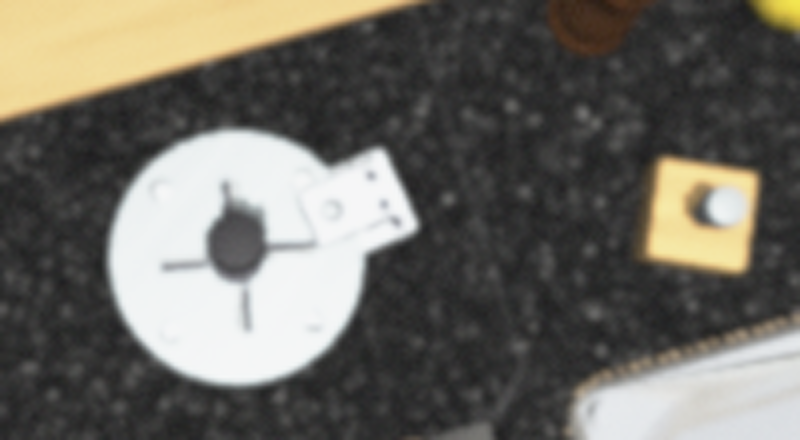

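View pics/scene0c.png

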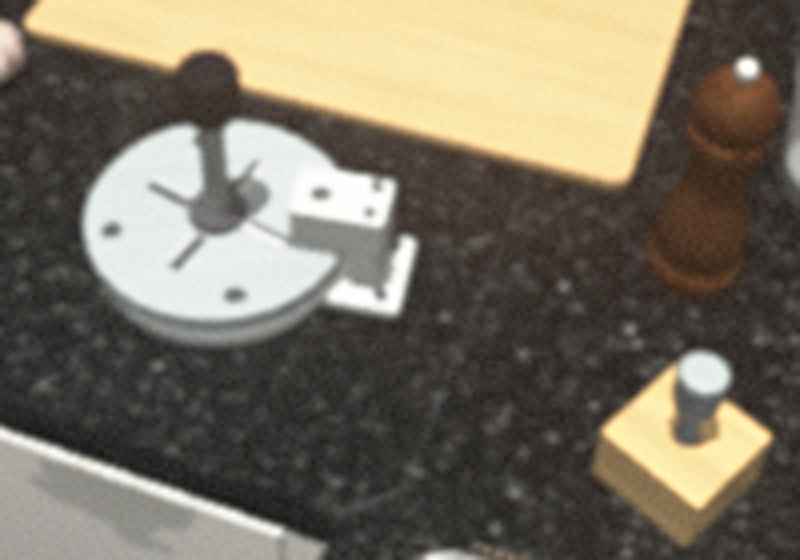

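The enlarged top view shows the disc centred at crop (237,257), the guide hole at (333,208), collar holes at (160,190), (303,180), (170,335) and (315,325), and the pin head at (722,206). Now I'll turn these into metric positions.

```bash
python3 - <<'E'
from h import *
from scipy.optimize import least_squares
def circ(P):
    f=lambda q:np.hypot(P[:,0]-q[0],P[:,1]-q[1])-q[2]
    r=least_squares(f,[*P.mean(0),50],loss='soft_l1',f_scale=1.0); return r.x
im,d,m=load('top0')
c=lambda p:(np.array(p,float)+.5)/4-.5+np.array([250,150])
# disc rim
g=cv2.cvtColor(im,cv2.COLOR_BGR2GRAY)
mask=np.zeros_like(g);mask[170:260,270:360]=(g[170:260,270:360]>120)*255
cs,_=cv2.findContours(mask,cv2.RETR_EXTERNAL,cv2.CHAIN_APPROX_NONE);cn=max(cs,key=cv2.contourArea)[:,0].astype(float)
P=onz(m,cn,34)[:,:2]; q=circ(P); print('disc',q)
ax=q[:2]
G=onz(m,[c((333,208))],70)[0];print('guide',G, np.linalg.norm(G[:2]-ax), 'ang',np.degrees(np.arctan2(*(G[:2]-ax)[::-1])))
for h in [(160,190),(303,180),(170,335),(315,325)]:
    H=onz(m,[c(h)],34)[0];v=H[:2]-ax;print('hole',H,np.linalg.norm(v),np.degrees(np.arctan2(v[1],v[0])))
K=onz(m,[c((236,243))],156)[0];print('knob top',K)
Pn=onz(m,[c((722,206))],96)[0];print('pin',Pn)
# scene
im2,d2,m2=load('scene0')
c2=lambda p:(np.array(p,float)+.5)/4-.5+np.array([250,170])
print('S pin',onz(m2,[c2((704,368))],96)); print('S guide',onz(m2,[c2((321,193))],70))
hs=[]
for h in [(112,230),(235,295)]:
    H=onz(m2,[c2(h)],34)[0];v=H[:2]-ax;print('S hole',H,np.linalg.norm(v),np.degrees(np.arctan2(v[1],v[0])))
# bridge top edge corners
for h in [(300,192),(383,148),(420,223),(332,253)]: print('br',onz(m,[c(h)],70)[0])
for h in [(303,170),(398,180),(393,230),(290,218)]: print('Sbr',onz(m2,[c2(h)],70)[0])
for t,dd,mm,l in(('t',d,m,[(309,210)]),):pass
E
```

```text
disc [538.78914245  36.20260353  84.33852644]
guide [565.13499212 -23.91440727  70.        ] 65.6365658943462 ang -66.33490808689925
hole [582.64264898  87.31215966  34.        ] 67.34476046757814 49.369433191090685
hole [587.77014116  -6.68106146  34.        ] 65.10105189124579 -41.202676658816515
hole [487.69699797  81.81082297  34.        ] 68.48734852947075 138.24579514550524
hole [492.48913682 -12.57956602  34.        ] 67.25615650957407 -133.50460696095652
knob top [536.68117141  37.57437681 156.        ]
pin [ 559.70628326 -264.91137186   96.        ]
S pin [[ 560.20262082 -267.64773285   96.        ]]
S guide [[561.8897839  -23.91757421  70.        ]]
S hole [488.19706969  81.02533826  34.        ] 67.59168125412587 138.46022547640712
S hole [493.24388502 -11.63692086  34.        ] 66.0529376225043 -133.59264674956012
br [575.67809153  -3.18971798  70.        ]
br [603.05555769 -56.66705792  70.        ]
br [554.67407788 -78.93872057  70.        ]
br [536.55495647 -22.64420998  70.        ]
Sbr [570.6237074   -3.99625557  70.        ]
Sbr [597.44216838 -54.6701538   70.        ]
Sbr [563.05200239 -74.76560303  70.        ]
Sbr [535.29211544 -21.14369632  70.        ]
```

```bash
cat >> h.py <<'E'
from scipy.spatial.transform import Rotation as R
def st():
    o=arm.get_obs(); M=R.from_quat(o['tcp_rot'],scalar_first=True).as_matrix()
    print('t',round(float(o['time_s']),2),'tcp',np.round(o['tcp_pos'],1),'jawdeg',round(np.degrees(np.arctan2(M[1,0],M[0,0])),1),'appr',np.round(M[:,1],3),'F',np.round(o['force'],1),'T',np.round(o['ft_torque'],2),'w',round(float(o['width']),3),'q6',np.round(o['qpos'],2))
    return o
E
python3 - <<'E'
from h import *
st()
m=arm.camera_model('wrist'); print(np.degrees(np.arctan2(*(np.array(m['cam_to_world'])[:2,3]-arm.get_obs()['tcp_pos'][:2])[::-1])))
E
```

```text
t 0.15 tcp [200.4 591.5 230.4] jawdeg 71.3 appr [-0.001 -0.001 -1.   ] F [ 0.1 -0.5 -0.5] T [-0.05  0.01  0.03] w 1.001 q6 [ 1.12  0.22  1.53 -0.    1.39 -0.13]
162.04108997312989
```

```bash
python3 -m pendant '[[[160,-380,20,-0.37],[160,-380,20,-0.37],[160,-380,20,-0.37],[160,-380,20,-0.37],[160,-380,20,-0.37],[160,-380,20,-0.37],[160,-380,20,-0.37],[160,-380,20,-0.37]]]' 1 20 ; python3 -c "
from h import *
o=st();print(np.array([560,-266,200])-o['tcp_pos'])"
```

```text
time_s: 0.95
tcp_pos: [355.5, 221.7, 249.9]
tcp_rot: [-0.64, 0.641, 0.299, -0.3]
force: [1.5, 1.2, -0.2]
width: 1.005
t 0.95 tcp [355.5 221.7 249.9] jawdeg 50.1 appr [-0.001 -0.001 -1.   ] F [ 1.5  1.2 -0.2] T [ 0.01 -0.04 -0.01] w 1.005 q6 [ 0.37 -0.31  2.   -0.    1.45 -0.51]
[ 204.48431549 -487.69122262  -49.87057448]
```

```bash
python3 -m pendant '[[[204,-488,-30,-0.46],[204,-488,-30,-0.46],[204,-488,-30,-0.46],[204,-488,-30,-0.46],[204,-488,-30,-0.46],[204,-488,-30,-0.46],[204,-488,-30,-0.46],[204,-488,-30,-0.46]]]' ; python3 -m pendant '[[[60,-145,-10,-0.0],[60,-145,-10,-0.0],[60,-145,-10,-0.0],[60,-145,-10,-0.0]]]' ; python3 -c "
from h import *
o=st();print(np.array([560,-266,200])-o['tcp_pos']);snap('wrist','w1')"
```

```text
time_s: 1.75
tcp_pos: [509.3, -147.2, 227.0]
tcp_rot: [-0.692, 0.692, 0.145, -0.146]
force: [1.2, -0.0, 0.9]
width: 0.998
time_s: 2.15
tcp_pos: [569.3, -296.9, 214.9]
tcp_rot: [-0.692, 0.692, 0.143, -0.145]
force: [-0.0, 0.6, -0.4]
width: 0.999
t 2.15 tcp [ 569.3 -296.9  214.9] jawdeg 23.5 appr [-0.003 -0.001 -1.   ] F [-0.   0.6 -0.4] T [ 0.05 -0.03  0.  ] w 0.999 q6 [-0.6   0.27  1.49 -0.    1.38 -1.01]
[ -9.29929999  30.86629973 -14.85948645]
```

View pics/w1.png

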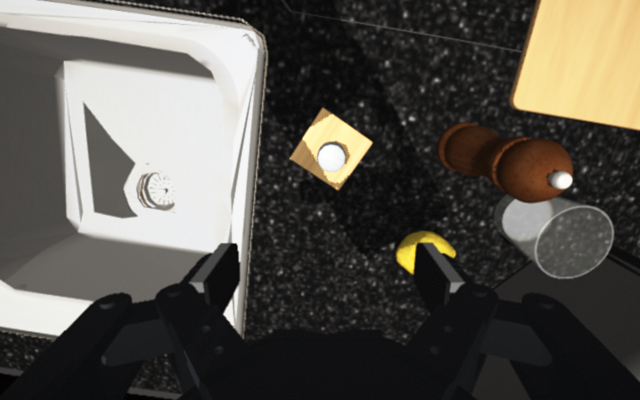

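The wrist view shows the pin head at (331,157), with the lemon at (425,250) and the mill to the right.

```bash
python3 - <<'E'
from h import *
from scipy.optimize import least_squares
im,d,m=load('w1')
g=cv2.cvtColor(im,cv2.COLOR_BGR2HSV)
mk=((g[...,1]<40)&(g[...,2]>140)).astype(np.uint8)*255; z=np.zeros_like(mk); z[135:175,310:355]=mk[135:175,310:355]
cs,_=cv2.findContours(z,cv2.RETR_EXTERNAL,cv2.CHAIN_APPROX_NONE);cn=max(cs,key=cv2.contourArea)
(e,ax,an)=cv2.fitEllipse(cn);print(e,ax); print('pin',onz(m,[e],96), 'depth',dep(m,[e],d))
print('size mm', np.ptp(onz(m,cn[:,0],96),axis=0))
it,dt,mt=load('top0'); print('lemon',dep(mt,[(448,146)],dt))
E
```

```text
(330.9757995605469, 157.63046264648438) (26.718597412109375, 26.9969539642334)
pin [[ 561.31478596 -269.97837829   96.        ]] depth [[ 561.33015403 -270.00703966   95.79194296]]
size mm [24.81266708 24.27426276  0.        ]
lemon [[ 709.24152752 -332.3302689    56.55116965]]
```

```bash
python3 -m pendant '[[[-8,28,-70,0.0],[-8,28,-70,0.0],[-8,28,-70,0.0]]]' 0.7; python3 -c "
from h import *
o=st();snap('wrist','w2')"
```

```text
time_s: 2.5
tcp_pos: [557.6, -263.7, 140.0]
tcp_rot: [0.695, -0.689, -0.141, 0.148]
force: [-0.1, -0.6, -0.3]
width: 0.703
t 2.5 tcp [ 557.6 -263.7  140. ] jawdeg 23.6 appr [-0.011  0.006 -1.   ] F [-0.1 -0.6 -0.3] T [-0.02 -0.01  0.02] w 0.703 q6 [-0.57  0.29  1.62 -0.    1.24 -0.98]
```

View pics/w2.png

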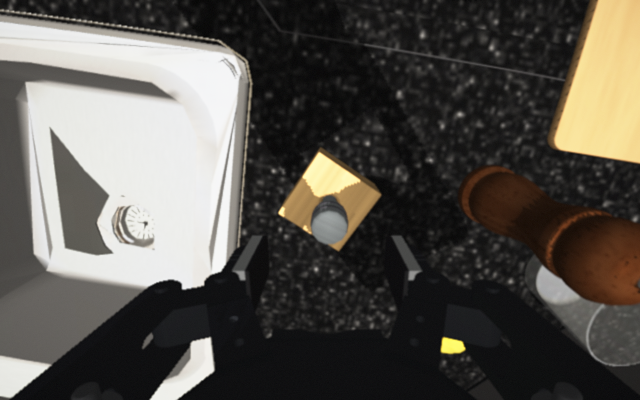

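The head is now at about (330,225), centred between the jaws. I'll measure it once more.

```bash
python3 - <<'E'
from h import *
im,d,m=load('w2')
c=cv2.resize(im[170:290,220:430],(840,480),interpolation=cv2.INTER_CUBIC);cv2.imwrite('pics/w2c.png',c)
# head top by depth
D=d[190:260,300:360]; ys,xs=np.nonzero((D>0)); uv=np.c_[xs+300,ys+190]; P=dep(m,uv,d)
s=(P[:,2]>91); print(s.sum(),P[s].mean(0),np.ptp(P[s],axis=0), (P[s].max(0)+P[s].min(0))/2)
st()
E
```

```text
1039 [ 560.99668229 -268.95351069   95.73660454] [25.41381034 25.35301984  6.75887198] [ 561.52612545 -269.75353068   94.46962571]
t 2.55 tcp [ 559.5 -265.4  143.2] jawdeg 23.6 appr [-0.007  0.003 -1.   ] F [ 0.5 -0.  -0.8] T [-0.05  0.01  0.05] w 0.698 q6 [-0.57  0.29  1.62 -0.    1.24 -0.98]
```

View pics/w2c.png

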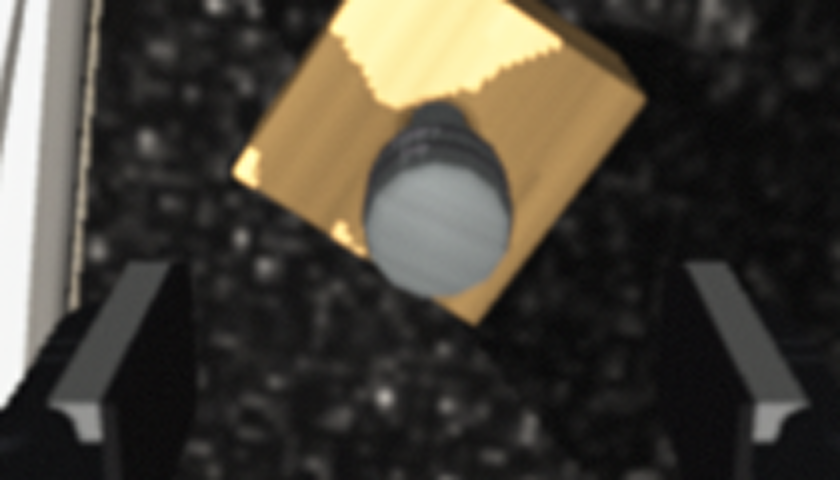

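```bash
python3 -m pendant '[[[1.5,-3.5,-30,0.0],[1.5,-3.5,-45,0],[1.5,-3.5,-45,0]]]'; python3 -c "
from h import *
o=st();print(np.array([561,-269,66])-o['tcp_pos'])"
```

```text
time_s: 2.85
tcp_pos: [560.1, -268.2, 97.1]
tcp_rot: [0.694, -0.69, -0.142, 0.148]
force: [0.5, 0.3, -0.5]
width: 0.699
t 2.85 tcp [ 560.1 -268.2   97.1] jawdeg 23.6 appr [-0.009  0.004 -1.   ] F [ 0.5  0.3 -0.5] T [ 0.02 -0.   -0.  ] w 0.699 q6 [-0.57  0.34  1.64 -0.    1.17 -0.98]
[  0.9458404   -0.84995005 -31.06724209]
```

```bash
python3 -m pendant '[[[1,-1,-31,0],[1,-1,-31,0],[1,-1,-31,0],[1,-1,-31,0]]]'; python3 -m pendant '[[[0,0,0,0],[0,0,0,0],[0,0,0,0],[0,0,0,0],[0,0,0,0],[0,0,0,0]]]' 0 40;  python3 -c "
from h import *
o=st();snap('wrist','w3')"
```

```text
time_s: 3.25
tcp_pos: [562.2, -269.8, 68.2]
tcp_rot: [0.694, -0.691, -0.142, 0.147]
force: [-1.4, 0.5, 0.7]
width: 0.697
time_s: 3.85
tcp_pos: [563.0, -270.5, 69.8]
tcp_rot: [0.693, -0.691, -0.143, 0.146]
force: [-1.2, 0.3, 5.9]
width: 0.292
t 3.85 tcp [ 563.  -270.5   69.8] jawdeg 23.6 appr [-0.005  0.002 -1.   ] F [-1.2  0.3  5.9] T [-0.04  0.19  0.05] w 0.292 q6 [-0.57  0.38  1.65 -0.    1.12 -0.98]
```

View pics/w3.png

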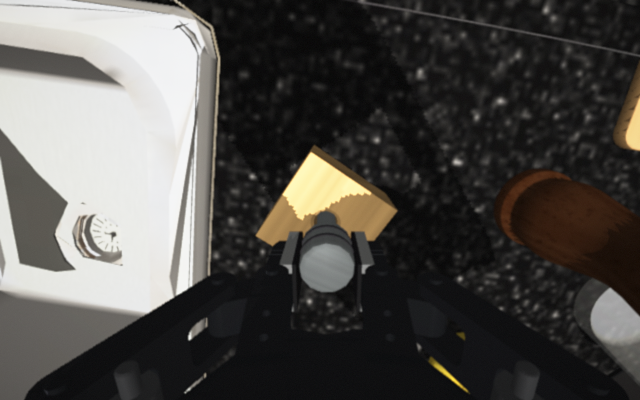

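The head is held between the pads, at about (327,265), with width 0.29 (about 25 mm). I'll lift it.

```bash
python3 -m pendant '[[[0,0,15,0],[0,0,35,0],[0,0,70,0],[0,0,100,0],[0,0,100,0],[0,0,100,0]]]' 0 60;  python3 -c "
from h import *
o=st();im,d,m=snap('wrist','w4');cv2.imwrite('pics/w4c.png',cv2.resize(im[150:330,230:430],(800,600)[:1]+(720,))[:600])
snap('scene','s4'); st(); print(np.array([563.5,-24,175])-arm.get_obs()['tcp_pos'])"
```

```text
time_s: 4.5
tcp_pos: [563.5, -270.7, 171.4]
tcp_rot: [0.693, -0.692, -0.144, 0.146]
force: [-0.4, 1.0, -1.9]
width: 0.283
t 4.5 tcp [ 563.5 -270.7  171.4] jawdeg 23.6 appr [-0.003  0.    -1.   ] F [-0.4  1.  -1.9] T [-0.01  0.03 -0.06] w 0.283 q6 [-0.57  0.27  1.58 -0.    1.29 -0.99]
t 4.6 tcp [ 562.1 -269.9  168.7] jawdeg 23.6 appr [-0.007  0.003 -1.   ] F [ 0.  -0.3 -1.2] T [-0.07 -0.05 -0.01] w 0.284 q6 [-0.57  0.27  1.59 -0.    1.29 -0.99]
[  1.36249152 245.94862929   6.34207789]
```

View pics/w4c.png

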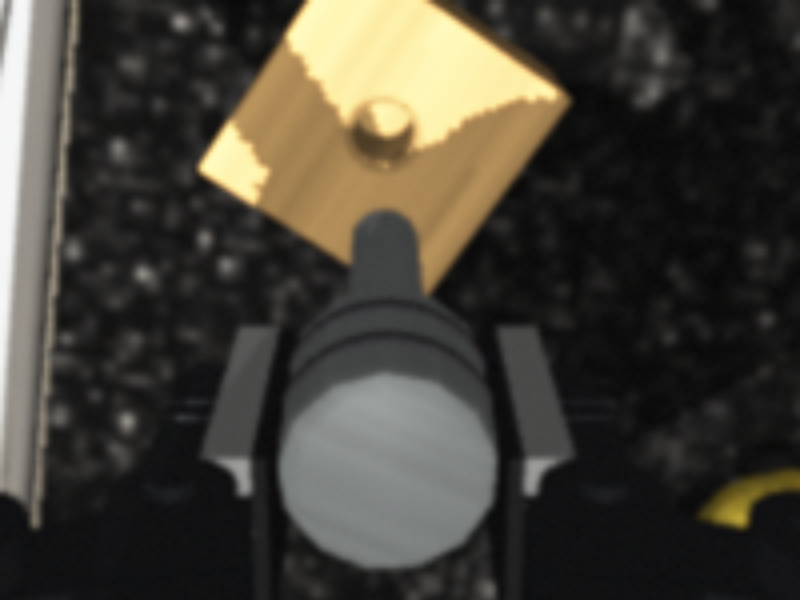

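View pics/s4.png

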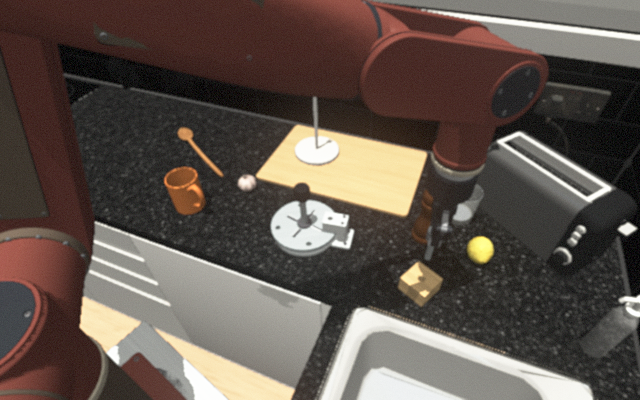

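The pin is held upright. In the wrist view its tip is near pixel (326,206), and the scene view shows the rest empty and nothing else disturbed. I'll move above the guide.

```bash
python3 -m pendant '[[[0,40,0,0],[1,90,0,0],[1,140,0,0],[1,190,0,0],[1,225,0,0],[1,240,0,0],[1,240,0,0],[1,240,0,0]]]';python3 -c "
from h import *
o=st();im,d,m=snap('wrist','w5');cv2.imwrite('pics/w5c.png',cv2.resize(im[120:330,230:430],(800,840))[:600])
"
```

```text
time_s: 5.4
tcp_pos: [562.8, -30.5, 167.8]
tcp_rot: [0.694, -0.691, -0.142, 0.148]
force: [0.2, 0.2, -0.6]
width: 0.284
t 5.4 tcp [562.8 -30.5 167.8] jawdeg 23.6 appr [-0.009  0.002 -1.   ] F [ 0.2  0.2 -0.6] T [-0.06 -0.03  0.03] w 0.284 q6 [-0.19  0.14  1.75  0.    1.27 -0.61]
```

View pics/w5c.png

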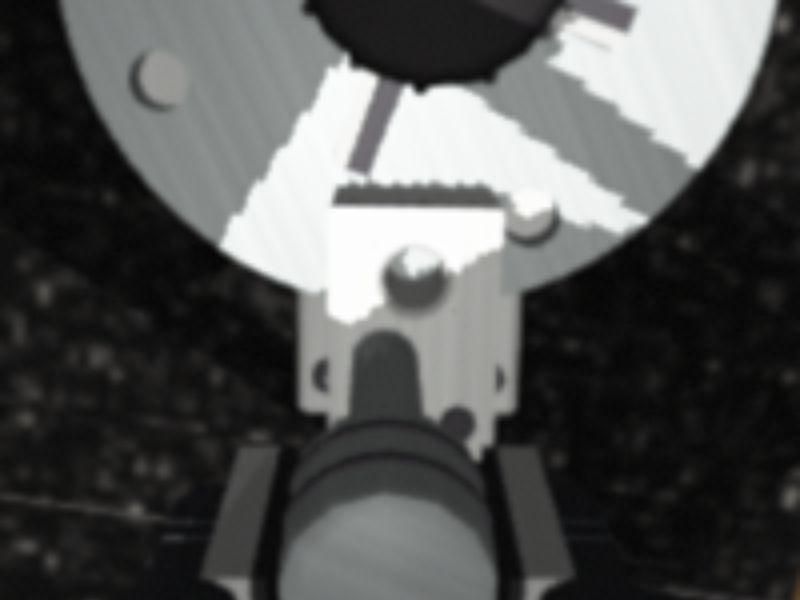

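View pics/w5.png

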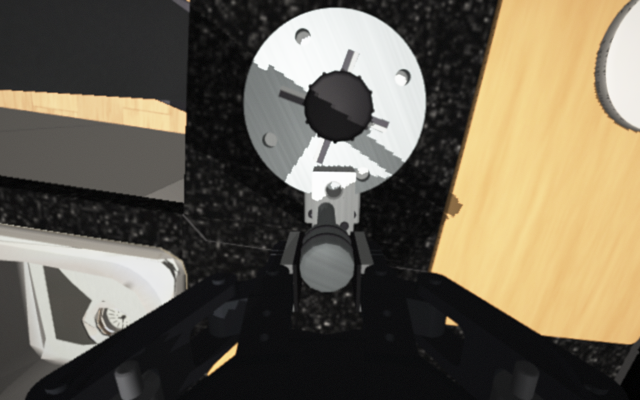

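The guide hole is at crop (414,279), full image (333,189). The pin's shank tip ends at crop (385,330), full image (326,203). Next: the metric offset between tip and hole.

```bash
python3 - <<'E'
from h import *
im,d,m=load('w5')
c=lambda p:(np.array(p,float)+.5)/4-.5+np.array([230,120])
H=onz(m,[c((414,279))],70)[0];print('hole',H,'edges',onz(m,[c((382,279)),c((447,279)),c((414,246)),c((414,312))],70))
# bridge corners
print('bridge near corners',onz(m,[c((328,208)),c((506,208))],70))
for v in range(200,212): print(v,round(float(d[v,326]),1),end=' ')
for v,z in [(205,108),(206,108)]: print(v,dep(m,[(326,v)],d))
for y in (355,360): print('tip c',onz(m,[c((385,y))],107.5))
print('shank edges at tip',onz(m,[c((352,360)),c((418,360))],107.5), onz(m,[c((385,330))],107.5))
hd=onz(m,[c((388,585))],168+19-7+14);print('head top',hd)
st()
E
```

```text
hole [565.13223071 -24.33089872  70.        ] edges [[558.95637229 -27.05086705  70.        ]
 [571.49915605 -21.5265676   70.        ]
 [562.227564   -17.81102959  70.        ]
 [568.08264403 -30.95284261  70.        ]]
bridge near corners [[542.60234313 -17.61005078  70.        ]
 [576.39664682  -2.73999916  70.        ]]
200 251.7 201 252.8 202 207.3 203 204.4 204 202.0 205 201.3 206 199.2 207 198.0 208 195.1 209 193.2 210 191.2 211 188.7 205 [[559.26639894 -24.89118356 119.07576118]]
206 [[559.28667325 -24.89169912 121.26441258]]
tip c [[561.60793632 -30.70859599 107.5       ]]
tip c [[561.99109154 -31.58416035 107.5       ]]
shank edges at tip [[556.50724855 -34.00300717 107.5       ]
 [567.4728394  -29.16678637 107.5       ]] [[559.70610315 -26.36265103 107.5       ]]
head top [[561.82225989 -28.47334242 194.        ]]
t 5.45 tcp [562.9 -31.1 168. ] jawdeg 23.6 appr [-0.008  0.002 -1.   ] F [-0.4  0.6 -1. ] T [-0.02  0.   -0.01] w 0.283 q6 [-0.2   0.14  1.75  0.    1.27 -0.61]
```

```bash
python3 - <<'E'
from h import *
im,d,m=load('w5')
c=lambda p:(np.array(p,float)+.5)/4-.5+np.array([230,120])
print('cam',np.array(m['cam_to_world'])[:3,3])
hd=np.array([(u,v) for u in range(318,339,3) for v in range(255,282,3)]);P=dep(m,hd,d);print('head top z',np.median(P[:,2]),P[:,2].std())
D=dep(m,[(326,v) for v in range(201,215)],d);print(np.round(D,1))
u=np.array([.4,-.916])
for z in (108,110,112): 
    e=onz(m,[c((385,330))],z)[0]; print(z,e[:2]+4*u)
# head circle
g=cv2.cvtColor(im,cv2.COLOR_BGR2GRAY)
uv=np.array([(a,b) for a in range(290,365) for b in range(235,300)]);P=dep(m,uv,d);zt=np.median(dep(m,hd,d)[:,2]);s=abs(P[:,2]-zt)<2.5
print(s.sum(),np.pi*13**2, P[s].mean(0),(P[s].max(0)+P[s].min(0))/2,np.ptp(P[s],axis=0))
E
```

```text
cam [536.15636601  31.91646496 310.92879589]
head top z 193.87909077860348 20.526597981831998
[[563.8 -36.4  69.1]
 [559.1 -24.7 112.8]
 [559.1 -24.6 115.7]
 [559.1 -24.5 118.2]
 [559.3 -24.9 119.1]
 [559.3 -24.9 121.3]
 [559.4 -25.1 122.6]
 [559.3 -24.9 125.5]
 [559.4 -24.9 127.5]
 [559.4 -24.9 129.6]
 [559.3 -24.7 132.1]
 [559.4 -24.8 133.8]
 [559.3 -24.5 136.5]
 [559.4 -24.8 137.6]]
108 [561.24822114 -29.88340897]
110 [561.01669308 -29.31044077]
112 [560.78516502 -28.73747256]
2414 530.929158456675 [561.79330856 -28.65922837 193.72574166] [561.36278802 -30.48320497 193.88003939] [34.83761951 30.92288817  4.98155665]
```

```bash
python3 -m pendant '[[[3.7,5.8,-10,0],[3.7,5.8,-25,0],[3.7,5.8,-29,0],[3.7,5.8,-29,0],[3.7,5.8,-29,0]]]';python3 -c "
from h import *
o=st();im,d,m=snap('wrist','w6');cv2.imwrite('pics/w6c.png',cv2.resize(im[130:280,240:420],(720,600)))
"
```

```text
time_s: 5.95
tcp_pos: [566.4, -25.5, 138.7]
tcp_rot: [0.694, -0.691, -0.141, 0.147]
force: [-0.2, 0.4, -0.4]
width: 0.279
t 5.95 tcp [566.4 -25.5 138.7] jawdeg 23.6 appr [-0.009  0.002 -1.   ] F [-0.2  0.4 -0.4] T [-0.02 -0.03 -0.02] w 0.279 q6 [-0.18  0.17  1.76  0.    1.22 -0.6 ]
```

View pics/w6c.png

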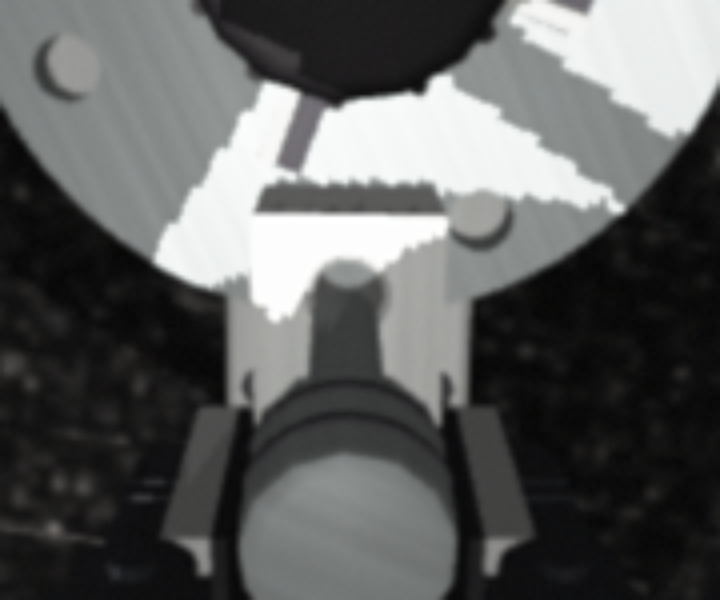

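The tip, with its shank edges at crop x 312–382, sits over the hole, whose edges are at about 313–387 with the top edge at y 258.

```bash
python3 - <<'E'
from h import *
im,d,m=load('w6')
c=lambda p:(np.array(p,float)+.5)/4-.5+np.array([240,130])
u=np.array([.4,-.916])
print('hole',onz(m,[c((350,258))],70)[0][:2]+6.75*u, onz(m,[c((313,293)),c((387,293))],70)[:,:2].mean(0))
D=dep(m,[(327,v) for v in range(198,222,2)],d);print(np.round(D,1).tolist())
for y in (282,286): print('tip',onz(m,[c((347,y))],78.7)[0][:2]+4*u)
print(np.round(onz(m,[c((312,330)),c((382,330))],88),1))
st()
E
```

```text
hole [565.41304577 -23.84989083] [565.44528874 -23.92003217]
[[567.8, -30.1, 34.4], [568.6, -31.9, 33.8], [563.3, -19.2, 84.7], [563.6, -19.8, 87.2], [563.5, -19.3, 93.1], [563.7, -19.7, 96.1], [563.7, -19.8, 99.9], [563.7, -19.8, 103.9], [563.5, -19.2, 109.5], [563.8, -19.9, 111.0], [563.8, -19.7, 115.0], [563.7, -19.5, 119.1]]
tip [564.67902258 -23.40498528]
tip [564.97935531 -24.09319348]
[[559.9 -27.6  88. ]
 [571.1 -22.7  88. ]]
t 6.0 tcp [566.8 -25.5 139.2] jawdeg 23.6 appr [-0.008  0.002 -1.   ] F [-0.9  0.5 -0.4] T [-0.03 -0.   -0.01] w 0.287 q6 [-0.18  0.17  1.76  0.    1.22 -0.6 ]
```

```bash
python3 -m pendant '[[[-0.2,0.3,-4,0],[-0.2,0.3,-7,0],[-0.2,0.3,-10,0],[-0.2,0.3,-11,0]]]';python3 -m pendant '[[[0,0,-1,0],[0,0,-2,0],[0,0,-2,0]]]'; python3 -c "
from h import *
o=st()"
```

```text
time_s: 6.4
tcp_pos: [566.3, -25.1, 127.7]
tcp_rot: [0.694, -0.691, -0.142, 0.147]
force: [0.4, 1.2, -1.2]
width: 0.278
time_s: 6.7
tcp_pos: [566.2, -25.1, 125.5]
tcp_rot: [0.694, -0.691, -0.142, 0.147]
force: [-0.3, -0.4, 0.1]
width: 0.285
t 6.7 tcp [566.2 -25.1 125.5] jawdeg 23.6 appr [-0.009  0.002 -1.   ] F [-0.3 -0.4  0.1] T [-0.04 -0.02 -0.02] w 0.285 q6 [-0.18  0.19  1.77  0.    1.19 -0.6 ]
```

```bash
python3 -m pendant '[[[0,0,-1.5,0],[0,0,-3,0],[0,0,-4.5,0],[0,0,-4.5,0]]]';python3 -m pendant '[[[0,0,-1.5,0],[0,0,-3,0],[0,0,-4.5,0],[0,0,-4.5,0]]]'; python3 -c "
from h import *
o=st()
im,d,m=snap('wrist','w7');cv2.imwrite('pics/w7c.png',cv2.resize(im[130:280,240:420],(720,600)))"
```

```text
time_s: 7.1
tcp_pos: [566.0, -25.1, 120.7]
tcp_rot: [0.694, -0.691, -0.141, 0.147]
force: [0.8, -0.2, -1.2]
width: 0.282
time_s: 7.5
tcp_pos: [565.9, -25.0, 115.9]
tcp_rot: [0.694, -0.691, -0.141, 0.147]
force: [0.7, -0.9, 0.0]
width: 0.283
t 7.5 tcp [565.9 -25.  115.9] jawdeg 23.6 appr [-0.01   0.003 -1.   ] F [ 0.7 -0.9  0. ] T [ 0.   -0.03 -0.01] w 0.283 q6 [-0.18  0.2   1.78  0.    1.17 -0.6 ]
```

View pics/w7c.png

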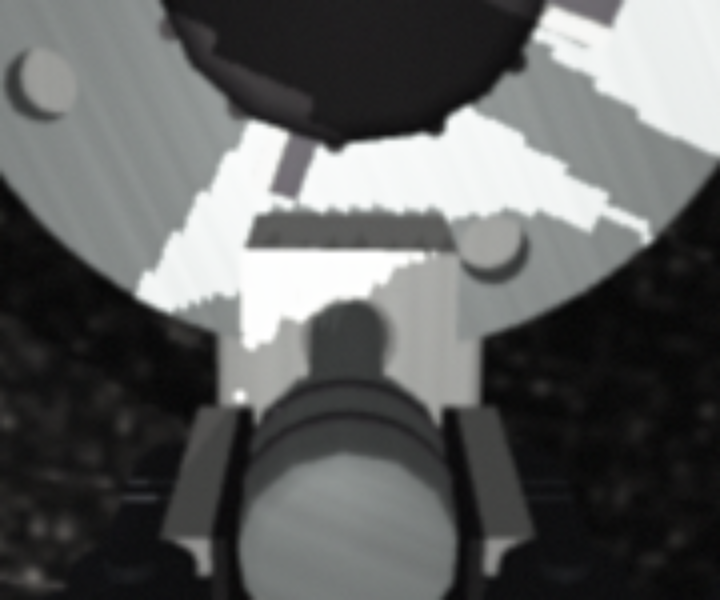

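The pin is inside the guide hole, seen at crop (347,320), with no contact force. I'll lower it further.

```bash
python3 -m pendant '[[[0.2,0,-2,0],[0.2,0,-4,0],[0.2,0,-6,0],[0.2,0,-8,0],[0.2,0,-9,0]]]';python3 -m pendant '[[[0,0,-2,0],[0,0,-4,0],[0,0,-6,0],[0,0,-7,0],[0,0,-8,0]]]'; python3 -c "
from h import *
o=st()"
```

```text
time_s: 8.05
tcp_pos: [566.0, -25.0, 106.7]
tcp_rot: [0.694, -0.691, -0.141, 0.148]
force: [-0.2, 0.2, -1.4]
width: 0.282
time_s: 8.55
tcp_pos: [566.0, -25.0, 98.6]
tcp_rot: [0.694, -0.691, -0.141, 0.148]
force: [0.3, -0.6, -1.2]
width: 0.285
t 8.55 tcp [566.  -25.   98.6] jawdeg 23.6 appr [-0.01   0.003 -1.   ] F [ 0.3 -0.6 -1.2] T [-0.01 -0.02  0.01] w 0.285 q6 [-0.18  0.22  1.79  0.    1.14 -0.6 ]
```

```bash
python3 -m pendant '[[[0,0,-1,0],[0,0,-2,0],[0,0,-3,0],[0,0,-3,0]]]';python3 -m pendant '[[[0,0,-0.5,0],[0,0,-1,0],[0,0,-1,0]]]'; python3 -c "
from h import *
o=st()"
```

```text
time_s: 8.95
tcp_pos: [566.0, -25.0, 95.5]
tcp_rot: [0.694, -0.691, -0.141, 0.148]
force: [0.9, 0.5, -1.7]
width: 0.283
time_s: 9.25
tcp_pos: [565.9, -25.0, 94.4]
tcp_rot: [0.694, -0.691, -0.141, 0.148]
force: [0.2, 0.6, -0.6]
width: 0.282
t 9.25 tcp [565.9 -25.   94.4] jawdeg 23.6 appr [-0.01   0.003 -1.   ] F [ 0.2  0.6 -0.6] T [-0.03 -0.03 -0.02] w 0.282 q6 [-0.18  0.23  1.79  0.    1.13 -0.6 ]
```

```bash
python3 -m pendant '[[[0,0,-0.7,0],[0,0,-1,0]]]';python3 -m pendant '[[[0,0,-0.7,0],[0,0,-1,0]]]'; python3 -c "
from h import *
o=st();im,d,m=snap('wrist','w8');cv2.imwrite('pics/w8c.png',cv2.resize(im[130:330,210:450],(720,600)))"
```

```text
time_s: 9.45
tcp_pos: [566.2, -25.1, 93.9]
tcp_rot: [0.694, -0.691, -0.141, 0.148]
force: [-0.7, 0.5, 3.3]
width: 0.281
time_s: 9.65
tcp_pos: [566.8, -25.1, 93.8]
tcp_rot: [0.694, -0.691, -0.142, 0.147]
force: [-1.7, 0.5, 6.7]
width: 0.284
t 9.65 tcp [566.8 -25.1  93.8] jawdeg 23.6 appr [-0.008  0.002 -1.   ] F [-1.7  0.5  6.7] T [ 0.18  0.3  -0.05] w 0.284 q6 [-0.18  0.23  1.79  0.    1.13 -0.6 ]
```

View pics/w8c.png

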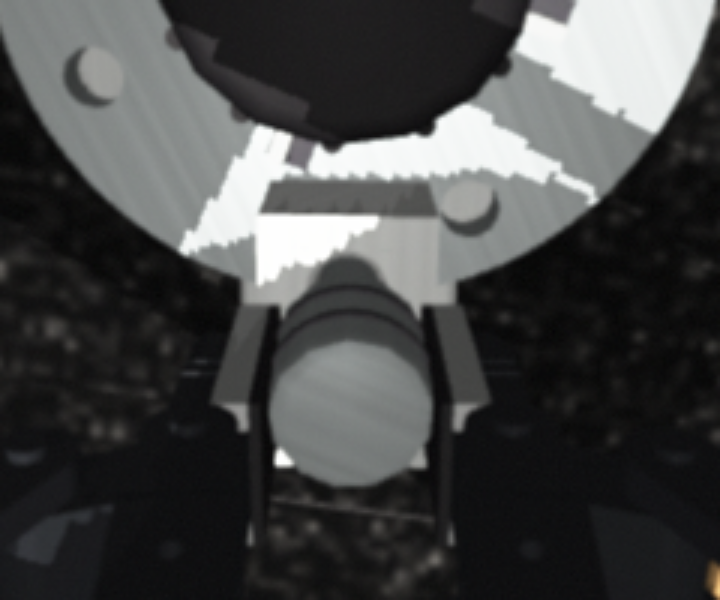

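The pin stands on the collar: contact came at TCP 93.9, which puts the tip at 34. I'll release and rise.

```bash
python3 -m pendant '[[[0,0,0.5,0],[0,0,0.5,0],[0,0,0.5,0],[0,0,0.5,0],[0,0,0.5,0]]]' 0.6; python3 -m pendant '[[[0,0,15,0],[0,0,40,0],[0,0,80,0],[0,0,105,0],[0,0,105,0],[0,0,105,0]]]'; python3 -c "
from h import *
o=st();im,d,m=snap('wrist','w9');snap('scene','s9');snap('top','t9')"
```

```text
time_s: 10.2
tcp_pos: [566.7, -25.1, 94.2]
tcp_rot: [0.694, -0.691, -0.142, 0.147]
force: [-0.6, 0.5, 0.2]
width: 0.602
time_s: 10.8
tcp_pos: [567.2, -25.1, 200.6]
tcp_rot: [0.693, -0.691, -0.142, 0.146]
force: [0.4, 0.5, 0.1]
width: 0.596
t 10.8 tcp [567.2 -25.1 200.6] jawdeg 23.6 appr [-0.006  0.002 -1.   ] F [0.4 0.5 0.1] T [-0.04  0.08 -0.02] w 0.596 q6 [-0.18  0.11  1.71  0.    1.33 -0.6 ]
```

View pics/w9.png

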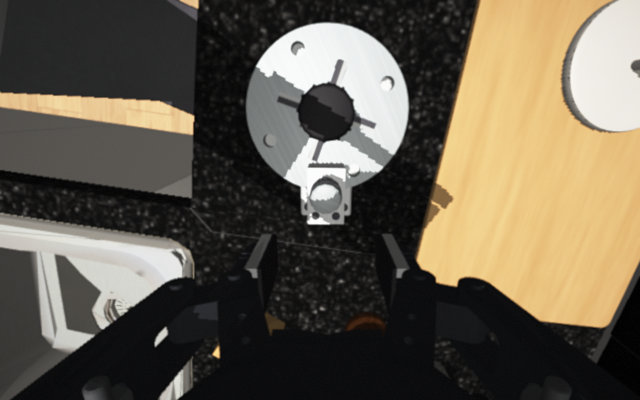

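View pics/s9.png

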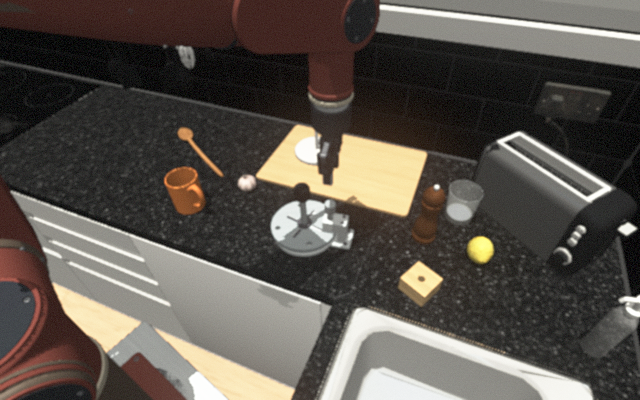

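The pin stands by itself in the guide, at wrist pixel (325,192). The knob is at (327,110) and the holes are at (297,47), (389,83), (269,140) and (353,170). From these I'll get the knob position and hole angles.

```bash
python3 - <<'E'
from h import *
im,d,m=load('w9')
uv=np.array([(a,b) for a in range(290,365) for b in range(75,150)]);P=dep(m,uv,d);s=P[:,2]>148
print('knob',P[s].mean(0),(P[s].max(0)+P[s].min(0))/2,np.ptp(P[s],axis=0),np.median(P[s][:,2]))
uv=np.array([(a,b) for a in range(300,350) for b in range(170,215)]);P=dep(m,uv,d);s=P[:,2]>115
print('pin',P[s].mean(0),(P[s].max(0)+P[s].min(0))/2,np.ptp(P[s],axis=0))
ax=np.array([538.8,36.3])
cv2.imwrite('pics/w9c.png',cv2.resize(im[20:210,230:430],(800,760),interpolation=cv2.INTER_CUBIC)[:600])
g=cv2.cvtColor(im,cv2.COLOR_BGR2GRAY)
mask=np.zeros_like(g);mask[15:200,235:420]=(g[15:200,235:420]>95)*255
cs,_=cv2.findContours(mask,cv2.RETR_EXTERNAL,cv2.CHAIN_APPROX_NONE);cn=max(cs,key=cv2.contourArea)[:,0].astype(float);cn=cn[cn[:,1]<140]
Q=onz(m,cn,34)[:,:2]
from scipy.optimize import least_squares
r=least_squares(lambda q:np.hypot(*(Q-q[:2]).T)-q[2],[538,36,82],loss='soft_l1').x;print('disc',r)
for h in [(297,47),(389,83),(269,140),(353.5,170)]:
    H=onz(m,[h],34)[0];v=H[:2]-r[:2];print('hole',np.round(H,1),np.linalg.norm(v),np.degrees(np.arctan2(v[1],v[0])))
E
```

```text
knob [539.59161038  36.60053372 157.16699281] [539.51754222  36.06792446 247.0330063 ] [ 37.14963104  36.79478649 193.18639587] 155.90538355157787
pin [564.38308329 -22.4972507  124.51170003] [5.59174072e+02 2.17464345e-01 2.29340330e+02] [ 37.62646673  74.28160014 228.57174833]
disc [539.62569657  36.99834508  81.67090264]
hole [489.   80.4  34. ] 66.68700097167728 139.3756921877363
hole [584.7  86.5  34. ] 66.97204598559476 47.66011175942981
hole [495.7 -13.3  34. ] 66.77587707336131 -131.08848332046418
hole [589.5  -6.9  34. ] 66.39969136349917 -41.35209239530667
```

View pics/w9c.png

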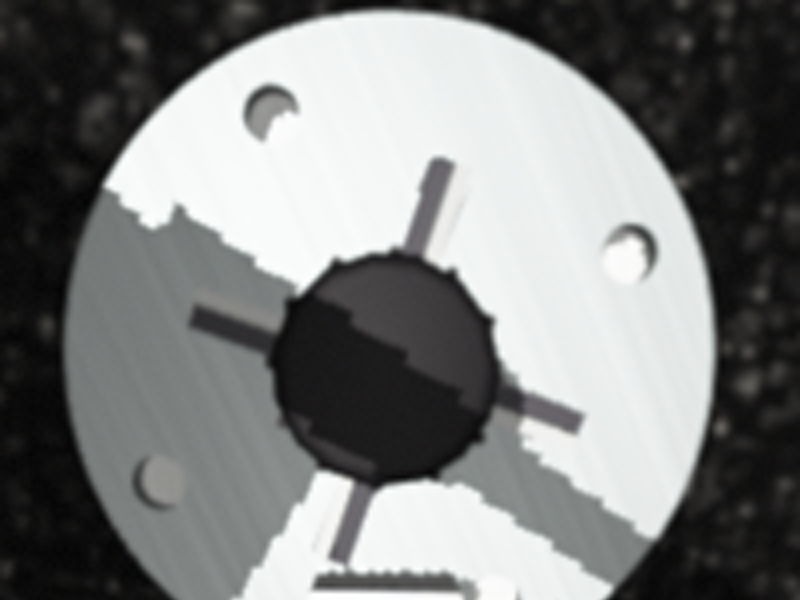

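```bash
python3 -m pendant '[[[-20,45,0,0],[-27.5,62,0,0],[-27.5,62,0,0],[-27.5,62,-20,0],[-27.5,62,-20,0]]]' 0.65 30; python3 -c "
from h import *
o=st();print(np.array([539.6,36.7,124])-o['tcp_pos']);im,d,m=snap('wrist','w10')"
```

```text
time_s: 11.45
tcp_pos: [536.2, 36.8, 174.5]
tcp_rot: [0.694, -0.69, -0.139, 0.15]
force: [-0.1, -0.9, -0.5]
width: 0.646
t 11.45 tcp [536.2  36.8 174.5] jawdeg 23.6 appr [-0.017  0.003 -1.   ] F [-0.1 -0.9 -0.5] T [-0.04  0.   -0.03] w 0.646 q6 [-0.08  0.07  1.8   0.    1.29 -0.49]
[  3.36077053  -0.09796795 -50.52152348]
```

View pics/w10.png

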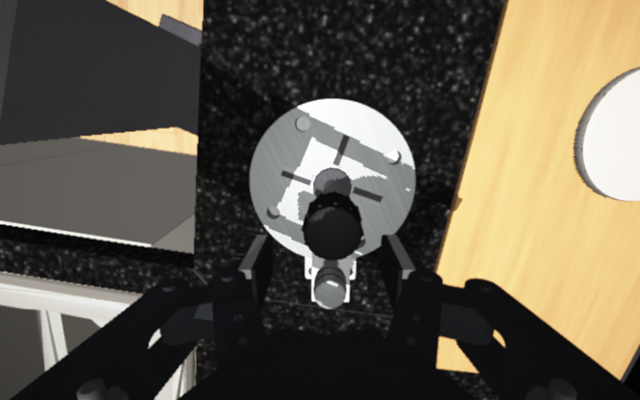

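The knob top, at (332,227), lies between the open jaws. I'll descend slowly to grasp height.

```bash
python3 -m pendant '[[[3,0,-5,0],[3,0,-12,0],[3,0,-12,0]]]'; python3 -c "
from h import *
o=st();im,d,m=snap('wrist','w11')
uv=np.array([(a,b) for a in range(295,370) for b in range(195,275)]);P=dep(m,uv,d);s=(P[:,2]>150)&(P[:,2]<162)
print('knob',P[s].mean(0),(P[s].max(0)+P[s].min(0))/2,np.ptp(P[s],axis=0));o=st();print(np.array([539.6,36.7,124])-o['tcp_pos'])"
```

```text
time_s: 11.8
tcp_pos: [539.4, 36.4, 162.6]
tcp_rot: [0.695, -0.69, -0.138, 0.15]
force: [-0.2, 0.0, 0.0]
width: 0.651
t 11.8 tcp [539.4  36.4 162.6] jawdeg 23.5 appr [-0.017  0.003 -1.   ] F [-0.2  0.   0. ] T [ 0.06 -0.01  0.06] w 0.651 q6 [-0.08  0.09  1.8   0.    1.26 -0.49]
knob [538.9394869   38.12254329 155.71090452] [539.75116992  36.35935044 154.11335308] [37.32346521 37.48311885  8.18093936]
t 11.85 tcp [539.6  36.5 163.1] jawdeg 23.5 appr [-0.017  0.003 -1.   ] F [ 0.9 -0.4 -0.5] T [-0.04 -0.    0.  ] w 0.649 q6 [-0.08  0.09  1.8   0.    1.26 -0.49]
[  0.04620409   0.24010597 -39.11029982]
```

```bash
python3 -m pendant '[[[0,0,-10,0],[0,0,-20,0],[0,0,-30,0],[0,0,-39,0],[0,0,-39,0],[0,0,-39,0]]]'; python3 -m pendant '[[[0,0,0,0],[0,0,0,0],[0,0,0,0],[0,0,0,0],[0,0,0,0],[0,0,0,0]]]' 0 30; python3 -c "
from h import *
o=st();snap('wrist','w12');snap('scene','s12')"
```

```text
time_s: 12.45
tcp_pos: [539.3, 36.5, 123.7]
tcp_rot: [0.695, -0.69, -0.138, 0.15]
force: [-0.4, 0.4, 0.8]
width: 0.646
time_s: 13.05
tcp_pos: [539.7, 36.4, 124.4]
tcp_rot: [0.694, -0.69, -0.139, 0.15]
force: [-2.4, -0.5, 6.4]
width: 0.415
t 13.05 tcp [539.7  36.4 124.4] jawdeg 23.5 appr [-0.017  0.003 -1.   ] F [-2.4 -0.5  6.4] T [0.09 0.1  0.04] w 0.415 q6 [-0.08  0.14  1.83  0.    1.19 -0.49]
```

View pics/w12.png

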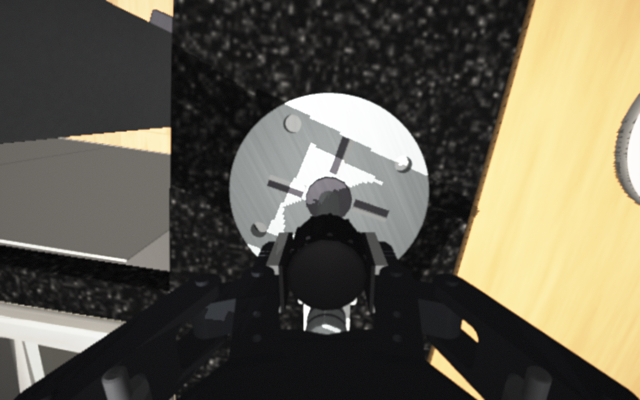

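View pics/s12.png

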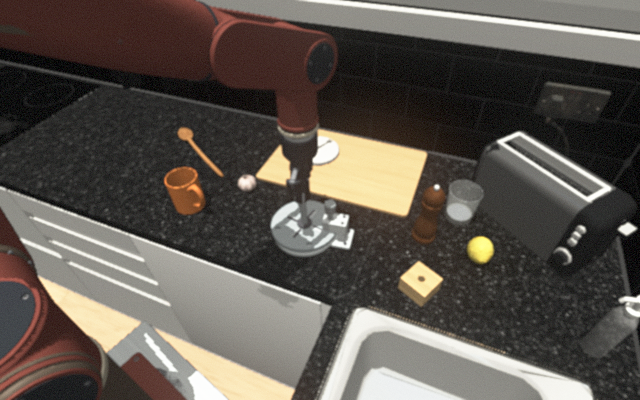

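The knob is gripped, with the pin still visible behind it at (326,320). First I'll turn 0.3 rad clockwise and check how far the holes moved.

```bash
python3 -m pendant '[[[0,0,0,-0.05],[0,0,0,-0.1],[0,0,0,-0.15],[0,0,0,-0.2],[0,0,0,-0.25],[0,0,0,-0.3],[0,0,0,-0.3]]]'; python3 -c "
from h import *
o=st();im,d,m=snap('wrist','w13');snap('scene','s13')
cv2.imwrite('pics/w13c.png',cv2.resize(im[80:350,210:450],(711,800))[:600])"
```

```text
time_s: 13.85
tcp_pos: [539.3, 36.4, 124.4]
tcp_rot: [0.709, -0.703, -0.034, 0.044]
force: [-4.6, -0.5, 4.3]
width: 0.413
t 13.85 tcp [539.3  36.4 124.4] jawdeg 6.3 appr [-0.016  0.008 -1.   ] F [-4.6 -0.5  4.3] T [-0.04  0.18 -0.05] w 0.413 q6 [-0.08  0.14  1.83  0.01  1.19 -0.2 ]
```

View pics/w13.png

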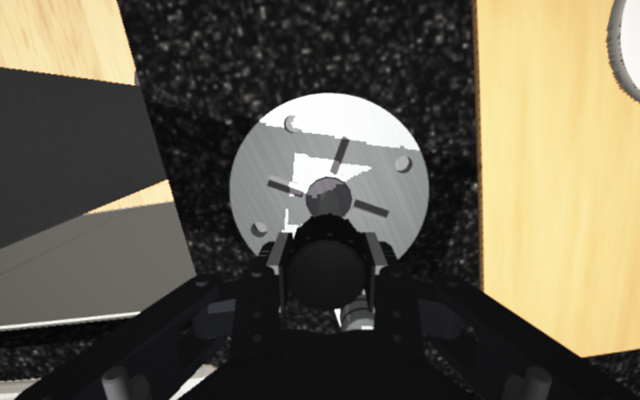

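The holes stay fixed in the hand's view, so the collar follows the hand. Measuring the hole angles now.

```bash
cat > ang.py <<'E'
from h import *
def holes(tag,pts,ax=(539.6,36.7)):
    im,d,m=load(tag);o=[]
    for h in pts:
        H=onz(m,[h],34)[0];v=H[:2]-ax;a=np.degrees(np.arctan2(v[1],v[0]));o.append((a+90)%90)
        print(np.round(H,1),round(np.hypot(*v),1),round(a,1))
    return o
E
python3 - <<'E'
from ang import *
print(np.mean(holes('w12',[(292,124),(404.5,164),(259,229)])))
print(np.mean(holes('w13',[(291.5,124),(404,163.5),(259.5,229)])))
im,d,m=load('w13')
for uv in [(357,318),(357,323),(360,326)]: print(dep(m,[uv],d))
E
```

```text
[490.2  79.4  34. ] 65.3 139.2
[584.1  86.5  34. ] 66.8 48.2
[496.7 -13.   34. ] 65.6 -130.8
48.8675498898094
[504.7  92.   34. ] 65.4 122.2
[596.4  71.5  34. ] 66.6 31.4
[484.4   2.   34. ] 65.2 -147.8
31.948803963890555
[[563.10266734 -11.83884746 118.11791321]]
[[563.3428463  -14.3228412  119.43361946]]
[[565.33586659 -15.90122872 119.83899076]]
```

```bash
cat > pinz.py <<'E'
from h import *
def pinz(tag):
    im,d,m=snap('wrist',tag)
    uv=np.array([(a,b) for a in range(310,400) for b in range(280,345)]);P=dep(m,uv,d)
    s=(np.hypot(P[:,0]-565.3,P[:,1]+24.1)<13.5)&(P[:,2]>75)&(P[:,2]<135)
    z=P[s][:,2]
    print('pin n',s.sum(),'z pct',np.round(np.percentile(z,[50,80,90,97]),1) if s.sum() else None)
import sys
st();pinz(sys.argv[1])
E
python3 -m pendant '[[[0,0,0,-0.04],[0,0,0,-0.07],[0,0,0,-0.1],[0,0,0,-0.1]]]'; python3 pinz.py w14
```

```text
time_s: 14.35
tcp_pos: [539.2, 36.4, 124.4]
tcp_rot: [0.71, -0.704, 0.001, 0.009]
force: [-4.1, -0.9, 4.2]
width: 0.412
t 14.35 tcp [539.2  36.4 124.4] jawdeg 0.7 appr [-0.015  0.009 -1.   ] F [-4.1 -0.9  4.2] T [-0.1   0.29  0.  ] w 0.412 q6 [-0.08  0.13  1.83  0.01  1.19 -0.1 ]
pin n 651 z pct [113.6 119.4 120.  120.3]
```

Pin top is still at 120, so it hasn't dropped. I'll go on in small steps.

```bash
python3 -m pendant '[[[0,0,0,-0.015],[0,0,0,-0.025],[0,0,0,-0.025]]]'; python3 pinz.py w15
```

```text
time_s: 14.7
tcp_pos: [539.2, 36.5, 124.4]
tcp_rot: [0.711, -0.704, 0.01, 0.001]
force: [-4.2, 0.2, 3.4]
width: 0.413
t 14.7 tcp [539.2  36.5 124.4] jawdeg -0.7 appr [-0.015  0.01  -1.   ] F [-4.2  0.2  3.4] T [-0.04  0.27 -0.04] w 0.413 q6 [-0.08  0.13  1.84  0.01  1.19 -0.07]
pin n 604 z pct [113.7 119.2 119.7 120.2]
```

```bash
python3 -m pendant '[[[0,0,0,-0.01],[0,0,0,-0.015],[0,0,0,-0.015]]]'; python3 pinz.py w16
```

```text
time_s: 15.05
tcp_pos: [539.2, 36.5, 124.4]
tcp_rot: [0.71, -0.704, 0.015, -0.005]
force: [-4.9, -0.8, 5.1]
width: 0.407
t 15.05 tcp [539.2  36.5 124.4] jawdeg -1.6 appr [-0.015  0.01  -1.   ] F [-4.9 -0.8  5.1] T [-0.03  0.27  0.01] w 0.407 q6 [-0.08  0.13  1.84  0.01  1.19 -0.06]
pin n 680 z pct [106.2 106.8 107.1 107.5]
```

The pin dropped: its head top went from 120 to 107, so it now rests on the seat. I'll stop turning, release the knob and rise.

```bash
python3 -m pendant '[[[0,0,0,0],[0,0,0,0],[0,0,0,0],[0,0,0,0],[0,0,0,0]]]' 0.65; python3 -m pendant '[[[0,0,10,0],[0,0,30,0],[0,0,60,0],[0,0,80,0],[0,0,80,0]]]'; python3 -m pendant '[[[9,-20,0,0.1],[18,-42,0,0.2],[26,-62,0,0.3],[26,-62,0,0.4],[26,-62,0,0.43],[26,-62,0,0.43]]]' 0; python3 -c "
from h import *
o=st();snap('wrist','w17');snap('scene','s17')"
```

```text
time_s: 15.6
tcp_pos: [539.3, 36.5, 124.3]
tcp_rot: [0.711, -0.703, 0.015, -0.005]
force: [-0.2, -0.9, -0.7]
width: 0.648
time_s: 16.1
tcp_pos: [541.8, 36.3, 209.0]
tcp_rot: [0.71, -0.704, 0.012, -0.007]
force: [-0.5, -0.0, 0.4]
width: 0.653
time_s: 16.7
tcp_pos: [567.3, -25.5, 208.3]
tcp_rot: [0.696, -0.69, -0.137, 0.144]
force: [0.5, 0.7, -0.5]
width: -0.001
t 16.7 tcp [567.3 -25.5 208.3] jawdeg 23.0 appr [-0.012  0.006 -1.   ] F [ 0.5  0.7 -0.5] T [-0.01 -0.01 -0.  ] w -0.001 q6 [-0.19  0.11  1.69  0.    1.35 -0.59]
```

View pics/w17.png

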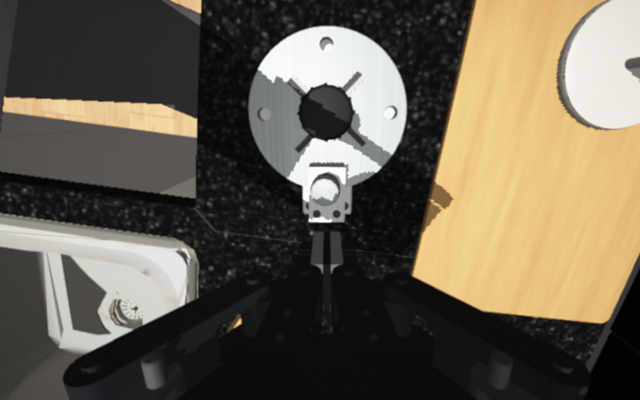

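The collar is turned with its holes at (327,43), (264,113) and (391,112), and the pin is at (325,190). With the fingers shut, I'll press from above, starting 5 mm over the head.

```bash
python3 -m pendant '[[[-1.5,0.8,-30,0],[-1.5,0.8,-60,0],[-1.5,0.8,-80,0],[-1.5,0.8,-92,0],[-1.5,0.8,-92,0],[-1.5,0.8,-92,0]]]' 0; python3 -c "
from h import *
o=st();snap('wrist','w18')"
```

```text
time_s: 17.4
tcp_pos: [566.5, -24.4, 117.4]
tcp_rot: [0.696, -0.69, -0.138, 0.144]
force: [0.2, 0.2, -0.4]
width: 0.003
t 17.4 tcp [566.5 -24.4 117.4] jawdeg 23.0 appr [-0.01   0.006 -1.   ] F [ 0.2  0.2 -0.4] T [-0.02  0.01 -0.02] w 0.003 q6 [-0.18  0.2   1.77  0.    1.18 -0.59]
```

View pics/w18.png

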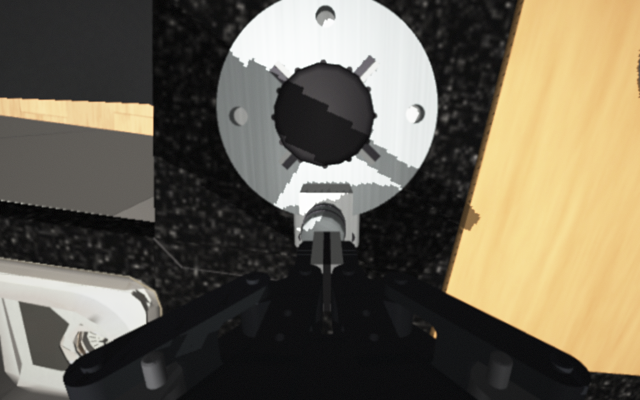

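The closed fingertips, at (327,232), are over the pin head. Descending gently.

```bash
python3 -m pendant '[[[-0.5,-0.2,-3,0],[-0.5,-0.2,-6,0],[-0.5,-0.2,-8,0],[-0.5,-0.2,-9,0]]]' ; python3 -m pendant '[[[0,0,-1,0],[0,0,-2,0],[0,0,-2,0]]]' ; python3 -m pendant '[[[0,0,-1,0],[0,0,-1.5,0]]]' 
```

```text
time_s: 17.85
tcp_pos: [566.4, -24.7, 108.9]
tcp_rot: [0.695, -0.69, -0.138, 0.143]
force: [0.1, -0.5, 0.3]
width: -0.001
time_s: 18.15
tcp_pos: [566.5, -24.7, 106.9]
tcp_rot: [0.695, -0.69, -0.138, 0.143]
force: [-0.7, -0.2, 1.0]
width: -0.003
time_s: 18.35
tcp_pos: [567.3, -24.9, 106.5]
tcp_rot: [0.695, -0.691, -0.139, 0.143]
force: [-0.2, 0.1, 7.1]
width: -0.006
```

```bash
python3 -m pendant '[[[-0.5,0,-1,0],[-0.5,0,-2,0],[-0.5,0,-3,0]]]' ; python3 -m pendant '[[[-0.5,0,-1,0],[-0.5,0,-2,0],[-0.5,0,-3,0]]]'
```

```text
time_s: 18.65
tcp_pos: [568.0, -25.0, 105.1]
tcp_rot: [0.695, -0.691, -0.139, 0.142]
force: [-1.5, 1.3, 7.9]
width: -0.001
time_s: 18.95
tcp_pos: [568.3, -25.0, 103.5]
tcp_rot: [0.695, -0.691, -0.14, 0.141]
force: [-1.7, 0.5, 8.4]
width: -0.001
```

```bash
python3 -m pendant '[[[-1,0,-1,0],[-1.5,0,-2,0],[-2,0,-3,0],[-2,0,-4,0]]]' ; python3 -m pendant '[[[-1,0,-1,0],[-1.5,0,-2,0],[-2,0,-3,0],[-2,0,-4,0]]]'; python3 -c "
from h import *
st()"
```

```text
time_s: 19.35
tcp_pos: [567.2, -25.1, 100.5]
tcp_rot: [0.694, -0.691, -0.141, 0.14]
force: [0.5, 0.8, 5.1]
width: 0.005
time_s: 19.75
tcp_pos: [566.8, -25.3, 98.4]
tcp_rot: [0.694, -0.692, -0.142, 0.139]
force: [-0.9, 0.5, 13.3]
width: 0.002
t 19.75 tcp [566.8 -25.3  98.4] jawdeg 23.0 appr [ 0.003  0.004 -1.   ] F [-0.9  0.5 13.3] T [ 0.2   0.26 -0.  ] w 0.002 q6 [-0.19  0.22  1.8   0.    1.13 -0.59]
```

```bash
python3 -m pendant '[[[-0.5,0,-2,0],[-0.5,0,-4,0],[-0.5,0,-4.5,0],[-0.5,0,-4.5,0]]]'; python3 -m pendant '[[[0,0,3,0],[0,0,20,0],[0,0,60,0],[0,0,110,0],[0,0,110,0],[0,0,110,0]]]'; python3 -c "
from h import *
st();snap('wrist','w19');im,d,m=snap('scene','s19');cv2.imwrite('pics/s19c.png',cv2.resize(im[170:270,260:380],(720,600),interpolation=cv2.INTER_CUBIC))
im,d,m=load('w19')
uv=np.array([(a,b) for a in range(300,350) for b in range(165,225)]);P=dep(m,uv,d);r=np.hypot(P[:,0]-565.3,P[:,1]+24.1)
s=(r<10)&(P[:,2]>50);print(np.median(P[s],axis=0)); b=(r>15)&(r<18)&(P[:,2]>50)&(P[:,2]<85);print('bridge z',np.median(P[b][:,2]),b.sum())
s=(P[:,2]>93)&(P[:,2]<103);print('head c',P[s].mean(0),(P[s].max(0)+P[s].min(0))/2,np.ptp(P[s],axis=0))"
```

```text
time_s: 20.15
tcp_pos: [568.4, -25.0, 98.0]
tcp_rot: [0.694, -0.692, -0.144, 0.138]
force: [-6.3, 2.8, 23.6]
width: 0.0
time_s: 20.75
tcp_pos: [569.4, -25.2, 209.6]
tcp_rot: [0.693, -0.693, -0.145, 0.137]
force: [0.0, 0.3, -0.4]
width: -0.001
t 20.75 tcp [569.4 -25.2 209.6] jawdeg 23.0 appr [ 0.011  0.003 -1.   ] F [ 0.   0.3 -0.4] T [-0.05  0.02  0.  ] w -0.001 q6 [-0.19  0.1   1.71  0.01  1.33 -0.59]
[565.20304179 -23.84041838  98.30783382]
bridge z 70.1844366197663 169
head c [565.40927879 -24.72248085  97.91268163] [565.85174615 -25.36781565  96.71107475] [25.57621838 24.97224534  7.1380374 ]
```

View pics/w19.png

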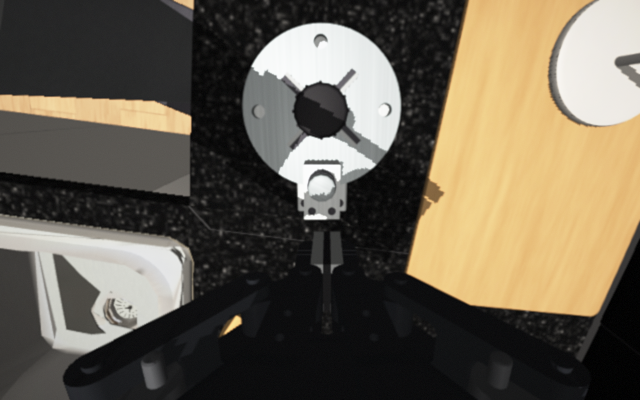

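View pics/s19c.png

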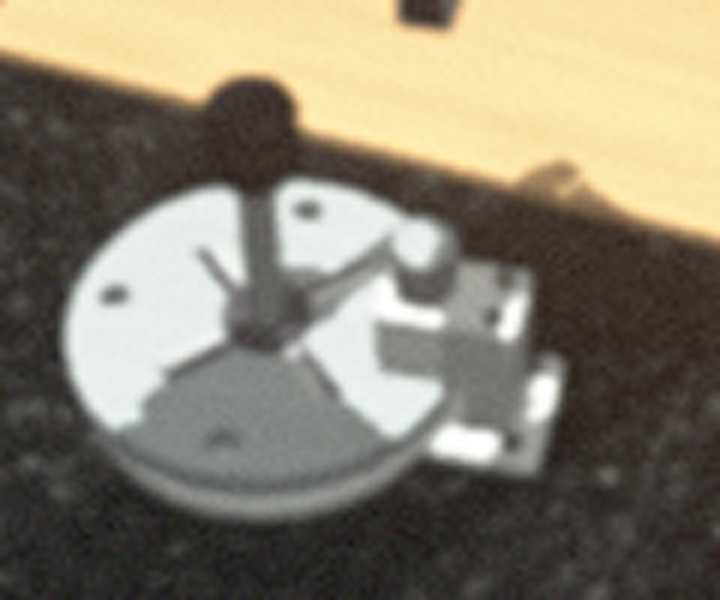

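The head sits flush on the bridge at scene crop (420,260), with no visible gap. Its top is at 98.3 and the bridge at 70.2, a difference of 28.1 mm against a 28 mm head. I'll check the bystanders and hand in.

```bash
python3 -c "
from h import *
a,b=load('scene0')[0],load('s19')[0]
for n,(x,y) in dict(mug=(185,190),garlic=(247,183),mill=(430,212)).items():
    t=a[y-30:y+30,x-20:x+20];r=cv2.matchTemplate(b[y-45:y+45,x-35:x+35],t,cv2.TM_CCOEFF_NORMED);_,v,_,l=cv2.minMaxLoc(r);print(n,v,l[0]-15,l[1]-15)
st();print(arm.job_done())"
```

```text
mug 0.9922057390213013 0 0
garlic 0.9965329170227051 0 0
mill 0.993324875831604 0 0
t 20.85 tcp [567.5 -24.9 206.5] jawdeg 23.0 appr [ 0.005  0.004 -1.   ] F [ 0.  -0.8 -1.2] T [-0.   -0.02  0.01] w -0.003 q6 [-0.19  0.1   1.71  0.01  1.33 -0.59]
the job is handed in; nothing more can be done
None
```

The slicer is locked: the pin is fully home in the bridge and I handed the job in at about 21 s of the 72 s allowed.

- **What I did:** I took the pin from its rest and stood it in the guide hole on the collar. I turned the knob about 25° clockwise, in small steps at the end, until the pin's head top fell from 120 to 107 mm. I then let go of the knob and pressed the pin home with shut fingers. The highest tool force read at the end of a move was about 24 N, against the 40 N limit.
- **Pin position:** The last camera check put the head top at 98.3 mm and the bridge at 70.2 mm. The 28.1 mm between them matches the 28 mm head, so it is flush. The head's centre was within about 1 mm of the hole's centre.
- **Other checks:** The mug, garlic and pepper mill showed no shift between the first and last scene pictures. The hand ended about 108 mm above the pin, touching nothing.
- **Disagreements:** The first position estimates differed between cameras by up to 5 mm for the pin and 3 mm for the guide hole. I relied on the close wrist-camera views, and the insertion met no resistance. I judged the pin's uprightness by eye and did not measure it.

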